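# Blow off a board and hold it up to the test pins with the cam lever

## Task

On the repair bench, get the circuit board in the test jig ready for its reading: with the jig's lever still down, give the board a puff from the spray can in the bracket by pressing its nozzle button fully down and letting it come back up. Then swing the jig's cam lever up until it stands upright and the board is lifted as high as the cam takes it, against the test pins. The lever springs back when let go, so finish while holding it there with the gripper, and leave the other things on the bench where they lie.

Things in the scene. Friction and masses are not known exactly. Their poses are not given: they have to be found in the camera images.
- jig: the test jig, fixed to the bench: an aluminium base 140 (x) by 200 (y) mm, four steel columns, a clear plate on top (120 by 180 mm, top face 123 mm high; column nuts and a black connector at the far edge reach 137 mm) with spring pins pointing down, and between base and plate a grey carrier with a green circuit board. Origin: centre of its underside, on the bench; its front faces -x of its own frame, z up. The lever is on its right-hand side (own -y)
- cam_shaft (a point): centre of the lever's hub, a fixed point on the axis of the camshaft, 56 mm above the bench and 118 mm from the jig's centre along the jig's own -y. The camshaft lies along the jig's y axis
- cam (a joint): angle of the camshaft and its lever (rad), range 0 to 2.05. At 0 (the rest stop, where it always starts) the lever points to the jig's front (own -x) and 5 degrees upward; it grows as the lever's end rises and swings back over the shaft, in the jig's x-z plane. The lift is highest at 1.48, lever upright; beyond that the board sinks again. Springs pull it back to 0 everywhere: about 3 N at the grip on the way, about 2 N with the lever upright
- cam_lever: the cam's lever: a steel rod 12 mm thick; at its end a black grip (26 mm diameter, 64 mm long, parallel to the jig's y) sticks out from the jig and spins freely on its pin. Origin: middle of the grip, 120 mm from the camshaft's axis and 41 mm further along the jig's own -y than cam_shaft; 66 mm above the bench at rest, 176 mm upright. Axes equal the jig's at rest and turn with the lever about y
- carrier (a joint): height of the carrier and board above rest (m): 0 at rest, about 0.009 at the highest lift. Driven by the cam
- can: the spray can, fixed to the bench in a steel bracket to the left of the jig (jig's own +y): white, 45 mm diameter, no cap, with a black nozzle button on top and a thin white straw that slopes down towards the jig. Origin: centre of the bracket's underside on the bench, on the can's axis, z up; the straw points along its own -y and its tip is 60 mm from the axis
- nozzle_top (a point): centre of the top of the nozzle button, a black button 19 mm in diameter standing 16 mm tall; 148.5 mm above the bench when not pressed, on the can's axis. It moves down with the button
- nozzle (a joint): how far the nozzle button is pressed (m): 0 up, 0.004 fully down. It springs back; about 3 N starts it moving, 9 N takes it fully down
- meter: bystander: yellow multimeter, 172 x 84 x 42 mm, lying near the lever's outer side. Origin: centre of its underside
- meter2: bystander: orange multimeter, 172 x 84 x 42 mm. Origin: centre of its underside
- screwdriver: bystander: screwdriver 170 mm long, lying in front of the jig, its handle to its own -x
- spare_board: bystander: loose green circuit board 70 x 100 mm, 20 mm tall with its parts. Origin: centre of its underside
- remote: bystander: black remote control 45 x 160 x 20 mm. Origin: centre of its underside
- solder_reel: bystander: grey solder reel, 52 mm diameter, 40 mm tall, standing. Origin: centre of its underside
- capped_can: bystander: another white can, 45 mm diameter, 150 mm tall, loose and with its black cap on. Origin: centre of its underside
Not all that is in view belongs to the job. What is shaped like the can but orange or red is not meant.

How it is judged:
By the outcome, as a careful person would: the job done as asked, in the order asked, and still so for the second after the job is handed in, while the arm keeps its last pose, push and grip.
It also fails if it takes over 51 s, if anything falls off the work surface, if the arm or the gripper's body presses on something with over 40 N, if the wrist force passes 120 N, or if a joint passes its speed limit or range.

## Robot

A 6-joint arm with a two-finger parallel gripper is mounted at the origin on the work surface. World frame = base frame: x ahead of the robot, y to its left, z up, the work surface at z = 0. Lengths are in mm, angles in rad, forces in N, time in s.
With the tool pointing down it reaches from about 300 to 775 mm from the base axis. Payload 14.6 kg.
Tool frame: the origin (TCP) lies on the centre line of the jaws, within the pads' length; the fingertips stand 19 mm ahead of it and the grasp point (between the pads) is the TCP (bot.tip_reach is the distance from the TCP to the fingertips, in mm); y points along the fingers, x is the direction in which the jaws open and shut, and the axes are right-handed (so a half turn about y gives the same grasp; the last joint's range is limited). The gripper opens to 85 mm and grips with 20 to 120 N. Pads are 22 mm wide; open, the fingers measure 114 mm over their backs; the gripper's body (76 mm by 85 mm) begins 54 mm behind the grasp point. The pads swing forward as they close: fully open they stand 13 mm farther back than shut.
Start: joints at [-1.263, 0.3, 1.521, -0, 1.321, -0.067], TCP at [201.34, -511.812, 250.281] pointing down, gripper open.
Joint ranges: [-3.03, 3.03], [-0.79, 2.21], [0.23, 2.52], [-1.04, 4.18], [0, 3.07], [-2.55, 2.55]. Speed limits (rad/s): [2.22, 2.22, 2.57, 3.14, 3.14, 3.14].

## Interface

Orientations are given as a unit quaternion [w, x, y, z].
In Python, from rig import bot gives the robot as it stands. Calls block until the motion is done:
- bot.move_to(position, orientation): joint-space move of the TCP to a pose.
- bot.servo_line(position, attitude=None, speed=150, until_force=None): straight line of the TCP; attitude=None keeps the orientation; speed is the mean speed in mm/s. With until_force (N) it stops when the force on the tool has changed by that much, and returns True; else False.
- bot.move_joints(angles): joint-space move.
- bot.move_gripper(opening, grip_force=None): finger opening in mm; grip_force is the grip in N (None keeps the last); returns when the fingers have stopped.
- bot.dwell(seconds).
- bot.ik(position, orientation): joint angles nearest the present ones, or None.
- bot.read_state(): the state.
- bot.read_camera(name): name is "scene" or "top"; returns a dict with "image" (400x640x3 uint8, blue, green, red), "depth" (400x640 float32, mm along the optical axis (not along the pixel's ray), 0 where there is no reading), "fovy" (degrees; the focal length in pixels is half the picture's height over the tangent of half this angle, whatever the lens; pixels are square), "cx", "cy" (the principal point, pixels), "k1" (the pictures are not rectified: a ray, as slopes to the right and down, at radius r is drawn at 1 + k1 r^2 times it, then the intrinsics apply), "eye" and "attitude" of the camera in the world. Camera axes: x right, y down, z forward; pixel columns grow to the right and rows downward; lengths in mm; the calibration is good to about 2 mm. A picture is of the moment at which its call begins.
A pose or a line that the arm cannot do raises bot.MotionError and nothing moves.
- bot.finish_job(): hands the job in, once; it reports no verdict.
The state is a dict: "clock": time; "joint_positions": joint angles; "qvel": joint speeds; "effort": joint torques, N m; "ee_pos": TCP position; "tool_rot": TCP orientation; "ft_force": force on the tool from outside, world axes, zero at the start; "moment": the same for the moment, N m; "grip_width": finger opening in mm.
Only numpy, scipy, OpenCV 4.12 (cv2) and the standard library are available. Lean on these libraries where they do the work, as an engineer would, in place of code of your own. Each camera call takes 0.05 s, during which the arm holds its last target.

## Working session

There is one attempt and no reset: what is moved stays moved. The work goes in short steps, each a Python script; the robot and the scene stay as the last script left them, time stands still between calls to the robot, and variables do not carry over. Pictures are saved under pics/ and viewed, and the job is handed in when it is done.

```bash
ls; mkdir -p pics
cat > h.py <<'E'
import numpy as np, cv2
from scipy.spatial.transform import Rotation as R
def cam(c):
    h,w=c["image"].shape[:2]; f=h/2/np.tan(np.radians(c["fovy"])/2)
    q=np.array(c["attitude"],float); 
    Rm=R.from_quat(q[[1,2,3,0]]).as_matrix()
    return f,Rm,np.array(c["eye"],float)
def ray(c,u,v):
    f,Rm,e=cam(c)
    K=np.array([[f,0,c["cx"]],[0,f,c["cy"]],[0,0,1]])
    p=cv2.undistortPoints(np.array([[[u,v]]],float),K,np.array([c["k1"],0,0,0,0.]))[0,0]
    return e,Rm@np.array([p[0],p[1],1.])
def at_z(c,u,v,z):
    e,d=ray(c,u,v); return e+d*(z-e[2])/d[2]
def at_d(c,u,v):
    e,d=ray(c,u,v); return e+d*c["depth"][int(round(v)),int(round(u))]
def tri(c1,p1,c2,p2):
    e1,d1=ray(c1,*p1); e2,d2=ray(c2,*p2)
    A=np.stack([d1,-d2],1); s=np.linalg.lstsq(A,e2-e1,rcond=None)[0]
    a=e1+d1*s[0]; b=e2+d2*s[1]; return (a+b)/2,np.linalg.norm(a-b)
def proj(c,P):
    f,Rm,e=cam(c); r,_=cv2.Rodrigues(Rm.T)
    K=np.array([[f,0,c["cx"]],[0,f,c["cy"]],[0,0,1]])
    return cv2.projectPoints(np.atleast_2d(np.array(P,float)),r,-Rm.T@e,K,np.array([c["k1"],0,0,0,0.]))[0][:,0]
E
python3 - <<'E'
from rig import bot
import cv2,pickle
d={}
for n in("scene","top"):
    c=bot.read_camera(n); d[n]=c; cv2.imwrite(f"pics/{n}0.png",c["image"])
    print(n,{k:v for k,v in c.items() if k not in("image","depth")})
pickle.dump(d,open("c0.pkl","wb"))
s=bot.read_state();print(s["clock"],s["tool_rot"],s["ft_force"],bot.tip_reach)
E
```

```text
pics
scene {'fovy': 57.38010894978797, 'cx': 322.2677629164819, 'cy': 198.81747936518144, 'k1': -0.009923692583714835, 'eye': array([1421.85840083, -502.87044827, 1003.4296074 ]), 'attitude': array([-0.35094666,  0.78520607,  0.46494414, -0.21003526])}
top {'fovy': 57.05851163575571, 'cx': 319.9698111096081, 'cy': 200.14162763721382, 'k1': -0.03359942949841631, 'eye': array([ 481.58731515,  -33.11553752, 1122.93514689]), 'attitude': array([ 0.02788879, -0.70023395,  0.71326037, -0.01242058])}
0.1 [ 0.58462119 -0.58417618  0.39838488 -0.39780113] [ 0.12975489 -0.2317663   0.1989827 ] 19.0
```

View pics/scene0.png

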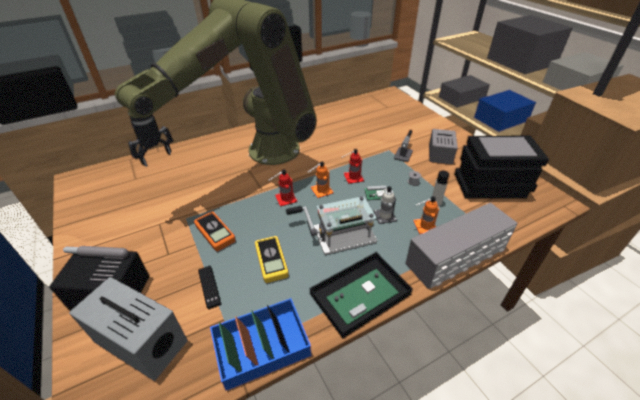

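View pics/top0.png

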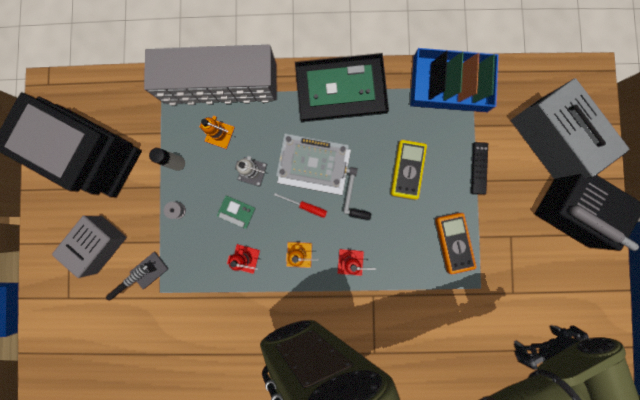

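The top view (robot at the bottom) shows the jig at (314,163) with its lever grip at (357,213). The can candidates are white in a bracket at (252,170), black-capped at (166,158), orange at (215,130) and (299,255), and red at (240,260) and (350,262). The white one at (252,170) fits: it sits in a bracket left of the jig and has a straw. I'll confirm in crops.

Run:
```python
import pickle,cv2,numpy as np
d=pickle.load(open("c0.pkl","rb"))
a=d["top"]["image"][115:235,220:390]; b=d["scene"]["image"][160:260,270:450]
cv2.imwrite("pics/t_crop.png",cv2.resize(a,None,fx=4.7,fy=4.7,interpolation=cv2.INTER_CUBIC))
cv2.imwrite("pics/s_crop.png",cv2.resize(b,None,fx=4.4,fy=4.4,interpolation=cv2.INTER_CUBIC))
```

```text
(no output)
```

View pics/t_crop.png

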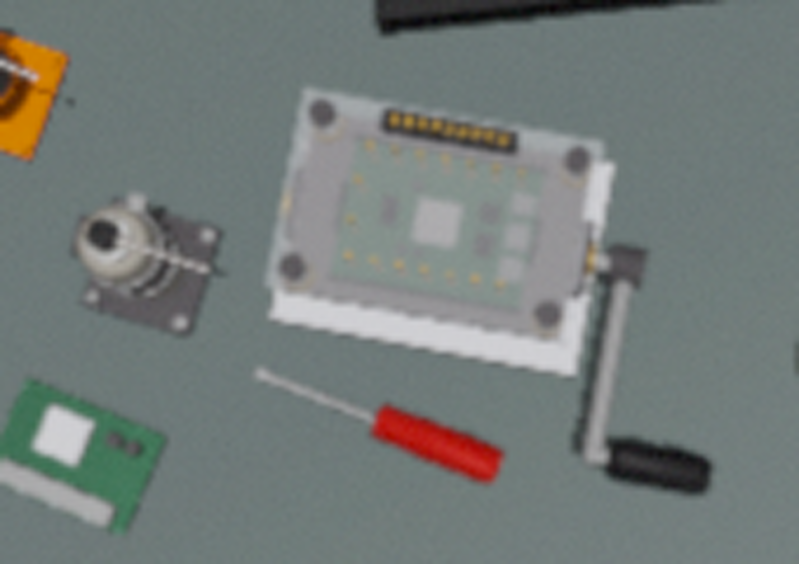

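View pics/s_crop.png

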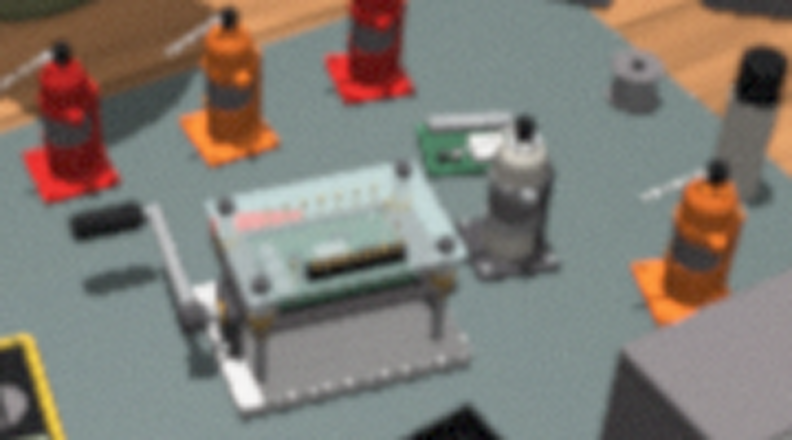

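Run:
```python
import pickle,numpy as np
from h import *
d=pickle.load(open("c0.pkl","rb")); T,S=d["top"],d["scene"]
t=lambda x,y:((x+.5)/4.7-.5+220,(y+.5)/4.7-.5+115)
s=lambda x,y:((x+.5)/4.4-.5+270,(y+.5)/4.4-.5+160)
P={"noz":((102,236),(526,122)),"gripm":((658,467),(107,219)),"gripL":((612,457),(143,213)),"gripR":((708,475),(72,225)),"hub":((630,265),(195,312)),
"nFL":((322,112),(446,245)),"nFR":((577,158),(261,285)),"nNR":((547,312),(226,207)),"nNL":((292,266),(402,170))}
o={}
for k,(a,b) in P.items():
    p,e=tri(T,t(*a),S,s(*b)); o[k]=p; print(k,p.round(1),"gap",e.round(1), "depth:",at_d(T,*t(*a)).round(1),at_d(S,*s(*b)).round(1))
c=np.mean([o[k] for k in("nFL","nFR","nNR","nNL")],0); print("jigc",c)
for a,b in(("nFL","nFR"),("nNL","nNR")): v=o[a]-o[b]; print(np.degrees(np.arctan2(-v[0],v[1])),np.linalg.norm(v))
for a,b in(("nFL","nNL"),("nFR","nNR")): v=o[a]-o[b]; print(np.degrees(np.arctan2(v[1],v[0])),np.linalg.norm(v))
# base edge corners at z ~ ; front-edge of plate
```

```text
noz [637.7 199.4 144.8] gap 2.5 depth: [636.8 197.8 146.6] [642.6 196.6 149.9]
gripm [ 500.2 -123.4   67.8] gap 0.2 depth: [ 500.  -122.3   79.3] [ 507.8 -126.6   75.5]
gripL [507.4 -94.4  67.5] gap 2.4 depth: [506.6 -94.8  78.9] [513.7 -95.9  73.3]
gripR [ 494.8 -153.3   70. ] gap 0.0 depth: [ 494.7 -152.5   77.2] [ 498.7 -154.8   73.9]
hub [ 626.  -107.7   62.1] gap 4.1 depth: [ 624.  -108.9   70.4] [ 632.6 -108.7   68.7]
nFL [710.7  73.  124.4] gap 0.1 depth: [708.8  72.1 132.6] [712.7  71.4 126.9]
nFR [679.8 -75.6 125.6] gap 0.0 depth: [679.3 -75.5 128.2] [682.8 -77.3 129. ]
nNR [590.  -56.7 124.9] gap 0.8 depth: [590.2 -56.4 124.5] [596.  -60.3 131.4]
nNL [620.1  91.4 124.5] gap 0.3 depth: [619.3  90.8 130.8] [624.6  87.9 129.5]
jigc [650.15129008   8.02729861 124.83504541]
-11.723682170258247 151.75338214720603
-11.488628914282494 151.14018926604874
-11.519318087811117 92.43386185748953
-11.899007564596472 91.81612677112487
```

Confirmed: the white can at crop (102,236) sits in a steel bracket, has no cap, and its straw points at the jig. The jig centre is near (650,8) with yaw −11.6°. The hub and grip triangulations both match the described geometry to about 1 mm.

```bash
cat >> h.py <<'E'
yaw=np.radians(-11.6); X=np.array([np.cos(yaw),np.sin(yaw),0]); Y=np.array([-X[1],X[0],0])
J=np.array([650.1,8.,0]); HUB=J-118*Y+[0,0,56]
def grip(th):
    a=th+np.radians(5); return HUB-41*Y+120*(-np.cos(a)*X+np.sin(a)*np.array([0,0,1]))
def q(sgn):
    x=sgn*X; y=np.array([0,0,-1.]); z=np.cross(x,y)
    r=R.from_matrix(np.stack([x,y,z],1)).as_quat(); return r[[3,0,1,2]]
E
python3 - <<'E'
from rig import bot
from h import *
import pickle
d=pickle.load(open("c0.pkl","rb")); T=d["top"]
print(at_z(T,220+21.3,115+49.8,148.5))
print(R.from_quat(bot.read_state()["tool_rot"][[1,2,3,0]]).as_matrix().round(2))
for s in(1,-1):
    print(s,[None if (j:=bot.ik(p,q(s))) is None else np.round(j,2) for p in([637,198.5,250],[637,198.5,167],grip(0)+[0,0,120],grip(0),grip(1.48))])
print(grip(0),grip(1.48))
print("red can", at_z(T,350,258,148))
E
```

```text
[636.50723795 197.35336547 148.5       ]
[[ 0.37 -0.    0.93]
 [-0.93  0.    0.37]
 [-0.   -1.    0.  ]]
1 [array([ 0.25,  0.57,  1.14, -0.  ,  1.43,  0.45]), array([ 0.25,  0.63,  1.24, -0.  ,  1.27,  0.45]), array([-0.31,  0.29,  1.69, -0.  ,  1.16, -0.11]), array([-0.31,  0.46,  1.78, -0.  ,  0.9 , -0.11]), array([-0.29,  0.55,  1.34, -0.  ,  1.25, -0.09])]
-1 [None, None, None, None, None]
[ 501.02689013 -123.71493361   66.45868913] [ 617.71367929 -147.66729153  175.9992524 ]
red can [383.57917675 -88.52646817 148.        ]
```

Run:
```python
from rig import bot
from h import *
bot.move_gripper(0,30)
p=[637,198.2]
bot.move_to(p+[250],q(1))
bot.servo_line(p+[178],speed=120)
s=bot.read_state();print(s["clock"],s["ee_pos"],s["ft_force"],s["grip_width"])
c=bot.read_camera("scene"); cv2.imwrite("pics/s1.png",cv2.resize(c["image"][130:260,300:480],None,fx=4,fy=4,interpolation=cv2.INTER_CUBIC))
c=bot.read_camera("top"); cv2.imwrite("pics/t1.png",cv2.resize(c["image"][100:250,170:330],None,fx=4,fy=4,interpolation=cv2.INTER_CUBIC))
```

```text
4.5417 [637.34558377 198.21655205 178.90164415] [-0.0344075  -0.17024498  0.46382698] 0.34033240313785607
```

View pics/s1.png

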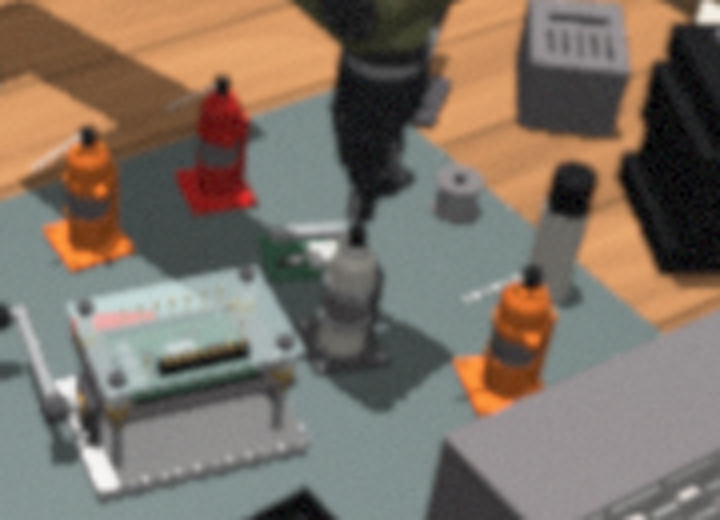

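View pics/t1.png

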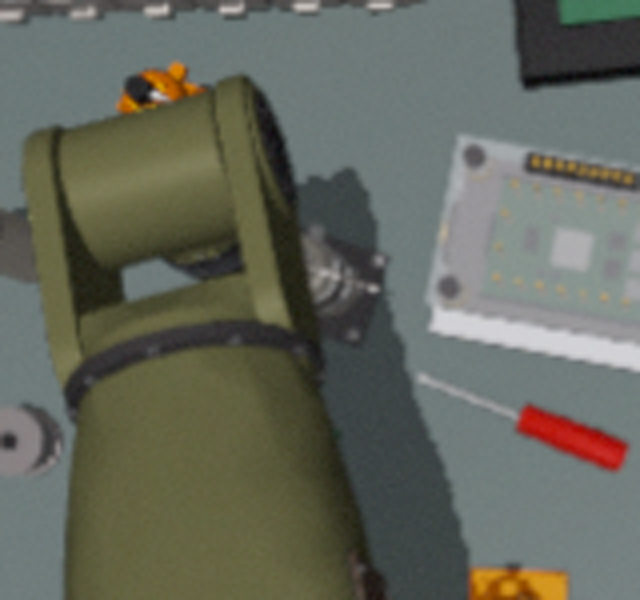

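The scene crop shows the closed fingertips at (360,205), directly above the button at (357,238). Next is the press.

Run:
```python
from rig import bot
from h import *
p=[637,198.2]
def st(m):
    s=bot.read_state();print(m,round(s["clock"],2),s["ee_pos"].round(2),s["ft_force"].round(2))
print(bot.servo_line(p+[155],speed=15,until_force=2.5)); st("contact")
print(bot.servo_line(p+[152],speed=12,until_force=16)); st("press")
bot.dwell(.4); st("held")
```

```text
True
contact 5.5 [637.   198.19 166.35] [-0.58 -0.16  4.67]
True
press 6.05 [637.11 198.21 163.85] [-3.89 -1.99  8.49]
held 6.45 [637.09 198.21 163.88] [-3.63 -0.6   7.82]
```

Run:
```python
from rig import bot
p=[637,198.2]; z=163.5
while z>160:
    bot.servo_line(p+[z],speed=10); bot.dwell(.1)
    s=bot.read_state();print(z,round(s["clock"],2),s["ee_pos"].round(2),s["ft_force"].round(2))
    if s["ft_force"][2]>16: break
    z-=.5
bot.dwell(.4)
s=bot.read_state();print(s["ee_pos"].round(2),s["ft_force"].round(2))
```

```text
163.5 6.8 [637.04 198.23 164.15] [-1.57 -0.92  7.57]
163.0 7.15 [637.05 198.23 163.7 ] [-2.4  -1.91  9.18]
162.5 7.5 [637.07 198.22 163.56] [-3.8  -1.01 10.77]
162.0 7.85 [637.12 198.24 163.55] [-4.81 -2.19 14.21]
161.5 8.2 [637.15 198.22 163.49] [-7.31 -2.11 17.59]
[637.13 198.23 163.42] [-6.86 -1.63 17.12]
```

The force rises at constant z (163.5), so the button is on its stop. Next I release it and move above the lever grip.

Run:
```python
from rig import bot
from h import *
def st(m):
    s=bot.read_state();print(m,round(s["clock"],2),s["ee_pos"].round(2),s["ft_force"].round(2),round(s["grip_width"],1))
bot.servo_line([637,198.2,172],speed=30); st("rel")
bot.servo_line([637,198.2,260],speed=150)
g=grip(0)
bot.move_to(g+[0,0,170],q(1)); bot.move_gripper(70,25); st("above")
bot.servo_line(g+[0,0,60],speed=120); st("near")
c=bot.read_camera("scene"); cv2.imwrite("pics/s2.png",cv2.resize(c["image"][150:260,250:430],None,fx=4.4,fy=4.4,interpolation=cv2.INTER_CUBIC))
```

```text
rel 9.1 [636.8  198.16 171.43] [-0.12 -0.19  0.27] 0.1
above 11.82 [ 501.01 -123.71  236.46] [ 0.62 -0.14 -0.28] 70.0
near 12.88 [ 501.37 -123.81  127.17] [ 0.27 -0.39  0.69] 69.9
```

View pics/s2.png

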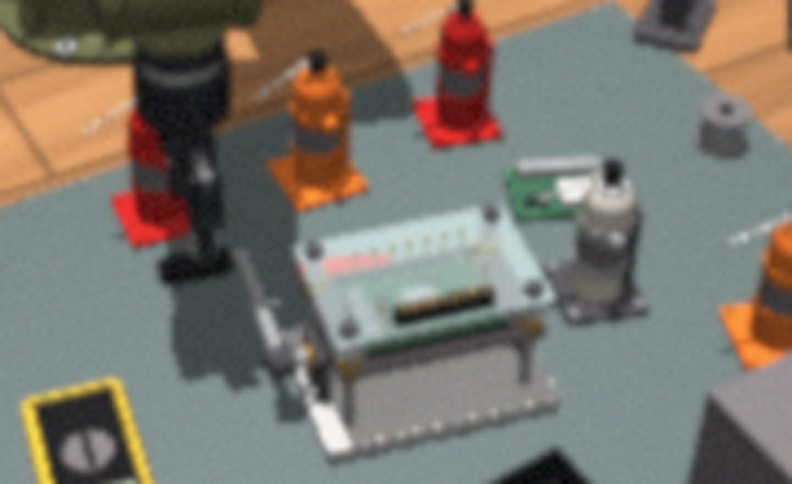

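The scene crop shows the can's button back up at (612,172) and the gripper above the grip at (195,265), clear of the red can. Descending now.

Run:
```python
from rig import bot
from h import *
def st(m):
    s=bot.read_state();print(m,round(s["clock"],2),s["ee_pos"].round(2),s["ft_force"].round(2),round(s["grip_width"],1))
g=grip(0)
print(bot.servo_line(g,speed=60,until_force=8)); st("down")
bot.move_gripper(20,25); st("grip")
bot.dwell(.2); st("settled")
c=bot.read_camera("scene"); cv2.imwrite("pics/s3.png",cv2.resize(c["image"][150:260,250:430],None,fx=4.4,fy=4.4,interpolation=cv2.INTER_CUBIC))
```

```text
False
down 14.08 [ 501.22 -123.78   66.81] [ 0.51 -0.91  1.41] 70.4
grip 14.55 [ 499.52 -123.39   65.87] [-10.25   1.06   2.45] 25.3
settled 14.75 [ 499.51 -123.4    65.88] [-9.41  1.26  2.23] 25.0
```

View pics/s3.png

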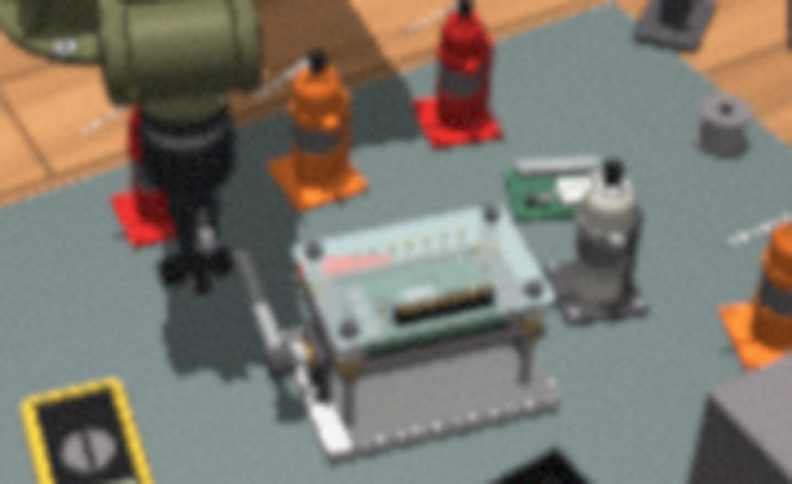

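The grip is held at 25 mm. The sideways force and the 1.6 mm deflection show the lever sits about 1.6 mm further towards −x, so I'll shift the arc centre and swing up.

Run:
```python
from rig import bot
from h import *
off=-1.7*X
for th in np.arange(0.0,0.76,0.125):
    bot.servo_line(grip(th)+off,speed=60)
    s=bot.read_state();f=s["ft_force"];a=th+np.radians(5)
    rad=-np.cos(a)*X+np.sin(a)*np.array([0,0,1]); tan=np.sin(a)*X+np.cos(a)*np.array([0,0,1])
    dp=s["ee_pos"]-(grip(th)+off)
    print(round(th,2),round(s["clock"],2),"F rad/tan/y",(f@rad).round(1),(f@tan).round(1),(f@Y).round(1),"dp",(dp@rad).round(2),(dp@tan).round(2),round(s["grip_width"],1))
```

```text
0.0 15.05 F rad/tan/y -0.4 -2.9 1.5 dp -0.05 0.01 25.0
0.12 15.45 F rad/tan/y -1.9 -3.3 -0.6 dp 0.01 0.32 25.0
0.25 15.85 F rad/tan/y -1.7 -3.9 1.2 dp 0.02 0.25 25.1
0.38 16.25 F rad/tan/y -1.0 -4.5 -0.2 dp 0.05 0.23 24.9
0.5 16.65 F rad/tan/y -0.6 -3.3 -1.1 dp 0.04 0.31 25.0
0.62 17.05 F rad/tan/y 2.5 -3.2 -1.5 dp 0.04 0.19 25.1
0.75 17.45 F rad/tan/y 2.6 -3.1 -0.5 dp 0.03 -0.33 25.1
```

Forces are small: about 3 N tangential, as described, and almost nothing radial. Continuing to upright.

Run:
```python
from rig import bot
from h import *
off=-1.7*X
for th in list(np.arange(0.875,1.4,0.125))+[1.44,1.48]:
    bot.servo_line(grip(th)+off,speed=60)
    s=bot.read_state();f=s["ft_force"];a=th+np.radians(5)
    rad=-np.cos(a)*X+np.sin(a)*np.array([0,0,1]); tan=np.sin(a)*X+np.cos(a)*np.array([0,0,1])
    dp=s["ee_pos"]-(grip(th)+off)
    print(round(th,2),round(s["clock"],2),"F rad/tan/y",(f@rad).round(1),(f@tan).round(1),(f@Y).round(1),"dp",(dp@rad).round(2),(dp@tan).round(2),round(s["grip_width"],1))
bot.dwell(.5); s=bot.read_state(); print(s["ee_pos"],s["ft_force"],grip(1.48)+off)
import pickle;d={}
for n in("scene","top"): d[n]=bot.read_camera(n)
pickle.dump(d,open("c4.pkl","wb"))
cv2.imwrite("pics/s4.png",cv2.resize(d["scene"]["image"][150:260,250:430],None,fx=4.4,fy=4.4,interpolation=cv2.INTER_CUBIC))
cv2.imwrite("pics/t4.png",d["top"]["image"])
```

```text
0.88 17.85 F rad/tan/y 4.8 -3.2 -1.1 dp 0.04 -0.42 24.5
1.0 18.25 F rad/tan/y 6.5 -3.3 -1.3 dp 0.02 -0.44 25.2
1.12 18.65 F rad/tan/y 5.2 -2.4 -1.2 dp 0.06 -0.34 25.0
1.25 19.05 F rad/tan/y 6.1 -3.0 -1.7 dp 0.06 -0.21 25.2
1.38 19.45 F rad/tan/y 6.2 -2.2 -2.0 dp 0.06 -0.07 25.2
1.44 19.73 F rad/tan/y 5.4 -2.0 -2.9 dp 0.1 -0.04 25.3
1.48 19.98 F rad/tan/y 6.1 -1.7 -3.2 dp 0.08 -0.12 24.9
[ 615.76158421 -147.45722982  176.08902338] [-3.06320748 -3.28212655  5.23839862] [ 616.04840136 -147.32545907  175.9992524 ]
```

View pics/s4.png

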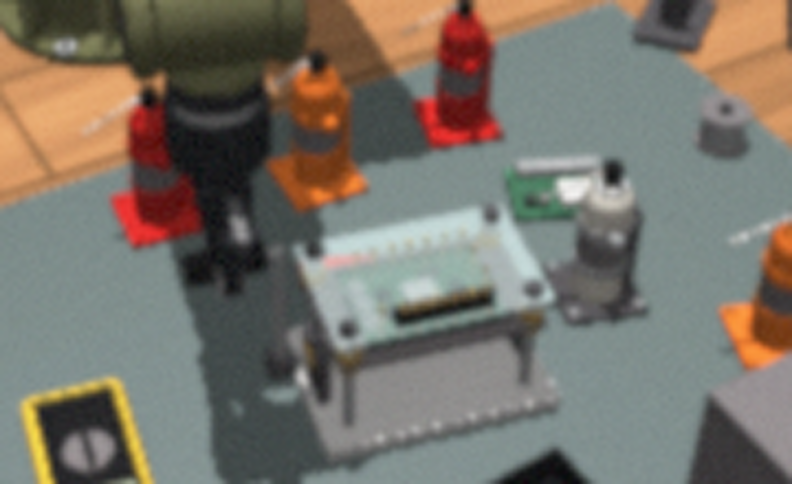

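View pics/t4.png

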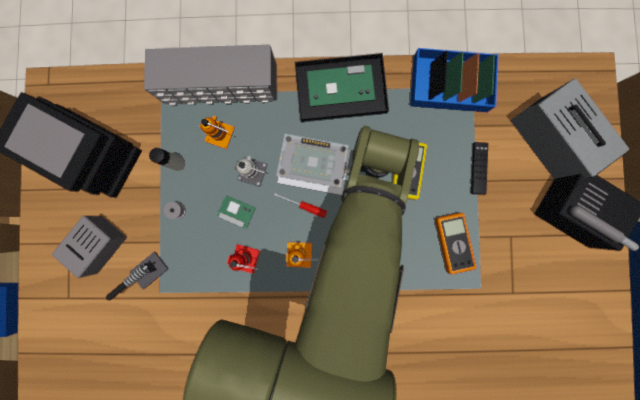

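The lever stands upright in the scene crop, with the rod running from (280,255) to (278,365). The bystanders are unmoved in the top view. One check of the lift and rod angle before handing in.

Run:
```python
import pickle
from h import *
a=pickle.load(open("c0.pkl","rb"))["scene"];b=pickle.load(open("c4.pkl","rb"))["scene"]
off=-1.7*X
H=HUB+off
for th in(1.38,1.48,1.58):
    an=th+np.radians(5); print(th,((proj(b,[H, H+100*(-np.cos(an)*X+np.sin(an)*np.array([0,0,1]))])-[250,150])*4.4).round(1).tolist())
im=np.hstack([cv2.resize(c["image"][190:240,305:385],None,fx=5,fy=5,interpolation=cv2.INTER_CUBIC) for c in(a,b)])
cv2.imwrite("pics/cmp.png",im)
z=lambda h:J+off+[0,0,h]
print("px shift for 9mm lift",proj(b,[z(70),z(79)]))
```

```text
1.38 [[278.6, 358.3], [272.4, 260.0]]
1.48 [[278.6, 358.3], [275.9, 268.1]]
1.58 [[278.6, 358.3], [279.5, 277.2]]
px shift for 9mm lift [[344.88068221 221.62208592]
 [344.97579226 219.84507861]]
```

View pics/cmp.png

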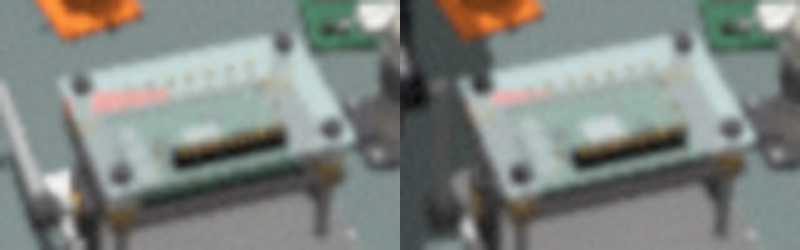

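The chip under the plate rose from crop row 133 to 125, which is about 1.7 px where 9 mm predicts 1.8 px. Handing in while holding.

Run:
```python
from rig import bot
s=bot.read_state(); print(s["clock"],s["ee_pos"],s["ft_force"],s["grip_width"])
print(bot.finish_job())
```

```text
20.5833 [ 615.75650163 -147.43019259  176.11022244] [-2.44527231 -3.15550108  5.13238237] 24.948839329773726
the job is handed in; nothing more can be done
None
```

The job is handed in at 20.6 s, and the gripper is still holding the lever upright.

- **Spray can:** With the lever still down, I pressed the white can's nozzle button to its stop. The force rose from 10.8 to 17.6 N with almost no further travel. I then let it go, and the picture shows it back up. My first press stopped on a force spike at about 8 N, before the stop, so I pressed on in small steps without lifting off.
- **Lever:** I gripped the lever's grip and swung it along its arc to a cam angle of about 1.48 rad. The arm's last reading is within about 0.3 mm of the target.
- **Last checks:**
    - The rod stands upright in the image, and the chip on the board rose by about what a 9 mm lift predicts.
    - Wrist force at hand-in was about 6 N, of which about 5 N pushes up along the lever. That suggests a small error in my height for the hub.
    - When I closed on the grip, the lever sat about 1.7 mm further towards the robot than measured, so I corrected the arc for that.
    - The other things on the bench look unmoved in the top view. The yellow meter and one red can were partly or fully hidden by the arm there, but they look in place in the scene view.

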